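# Load the analyser's roller feed and set its count

### The job

Set the count selector on the grey control box to 2, that is two clicks up from its red end-stop mark. Load the gravity roller feed: lower the blue cartridge, lengthwise and upright, onto the rollers at the raised, open end and let go only once it is down, so that it rolls under the wire guards to the red stop; then do the same with the green cartridge so that it rolls up behind the blue one. Leave the orange cartridge and everything else on the bench where it is.

Things in the scene. Friction and masses are not known exactly. Their poses are not given: they have to be found in the camera images.
- blue_cartridge: Reagent cartridge: white box 100 long (its x) x 60 wide (y) x 42 mm high with blue band; on its middle blue grip block 56 (x) x 36 (y) x 34 mm high, 76 mm in all; two blue caps 6 mm high at each end. Both ends alike. About 0.25 to 0.42 kg. Origin: centre of the underside, z up. Starts on the table; the three swap places. Goes on first.
- green_cartridge: Reagent cartridge: white box 100 long (its x) x 60 wide (y) x 42 mm high with green band; on its middle green grip block 56 (x) x 36 (y) x 34 mm high, 76 mm in all; two green caps 6 mm high at each end. Both ends alike. About 0.25 to 0.42 kg. Origin: centre of the underside, z up. Starts on the table; the three swap places. Goes on second.
- orange_cartridge: Reagent cartridge: white box 100 long (its x) x 60 wide (y) x 42 mm high with orange band; on its middle orange grip block 56 (x) x 36 (y) x 34 mm high, 76 mm in all; two orange caps 6 mm high at each end. Both ends alike. About 0.25 to 0.42 kg. Origin: centre of the underside, z up. Starts on the table; the three swap places. Stays where it is.
- track: Fixed sloped roller track on a grey base. Origin: mid-track, mid-width, in the plane of the roller tops (70 mm above the table); x runs along it downhill, away from the robot, y to the left, z square to the rollers. Slopes down 0.122 rad (7 degrees). Free steel rollers 18 mm across every 26 mm, x -173 to 165 mm. Rolling is damped (about 0.1 to 0.2 m/s).
- track_load (a point): Middle of the raised, open loading end, in the plane of the roller tops, at x = -125 mm of the track; axes as the track's. Put a cartridge's centre here (30 mm uphill to 50 mm downhill will do). Side guides are 70 mm apart inside; their flared blue lips reach 23 mm above the roller tops, 90 mm apart.
- track_guard (a point): Point in the plane of the roller tops under the first wire guard, x = 20 mm of the track; axes as the track's. Guards: 8 mm steel wire, underside 96 mm above the rollers, legs at y = +-54 mm, at x = 20 and 135 mm; a cartridge passes under, a gripper does not. The red stop's face is at x = 185 mm, 45 mm high: home, the blue cartridge's origin is at x = 135, the green one's at 35 mm.
- pod: Grey control box of the feed, fixed, 110 x 110 x 50 mm high. Origin: centre of its underside; z up. Seven marks on its top, 43 mm from its centre, show positions 0 to 6: the broad red one, 50 degrees counter-clockwise (from above) from the box's x, is position 0; six narrow black ones follow clockwise every 25 degrees.
- dial_grip (a point): Selector knob's grip point on its upright axis, 78 mm above the table: black disc 64 mm across, on it a grip bar 58 long x 14 wide x 34 mm high (top 95 mm above the table) to pinch across its width; a white line on top runs from the axis to the pointing end. The axes turn with the knob: the pointing end is 50 degrees counter-clockwise from this x.
- dial (a joint): Selector angle in rad: 0 at the end stop (white line at the red mark), growing clockwise seen from above, to 2.618. Clicks every 0.4363 rad (25 degrees): position 2 is 0.873. Takes about 0.1 N m; a spring detent draws it into the nearest click when let go, unless about midway. Starts at position 3, 4 or 5.
- reagent_bottle: Glass jar with a black cap, 64 mm across, 130 mm high; origin under its centre. Leave it.
- white_bottle: White bottle, 60 mm across, 140 mm high; origin under its centre. Leave it.
- well_block: White 24-well foam block, 110 (x) x 160 (y) x 28 mm high; origin under its centre. Leave it.
- tip_box: Red box of yellow pipette tips, 85 (x) x 125 (y) x 50 mm high; origin under its centre. Leave it.
- beaker: Glass beaker, 68 mm across, 95 mm high; origin under its centre. Leave it.
There are look-alikes about, which are no part of the job. Leave any purple look-alike of the blue_cartridge alone.

How it is judged:
On the way, in this order (a step that is already met when the one before it is completed fails the run):
1. the blue cartridge, still held, has been lowered onto the rollers at the open raised end (x of blue_cartridge in the frame of track between -0.175 and -0.05 m and z of blue_cartridge in the frame of track between -0.008 and 0.013 m and y of blue_cartridge in the frame of track between -0.012 and 0.012 m and linear speed of blue_cartridge below 0.08 m/s and contact force between the fingers and blue_cartridge above 0.5 N), for 0.05 s.
2. the blue cartridge, released, has rolled to the stop and rests there (x of blue_cartridge in the frame of track between 0.125 and 0.145 m and y of blue_cartridge in the frame of track between -0.01 and 0.01 m and z of blue_cartridge in the frame of track between -0.008 and 0.008 m and angle between the x axis of blue_cartridge and the x axis of track, either way round below 0.2 rad and angle between the z axis of blue_cartridge and the z axis of track, either way round below 0.1 rad and linear speed of blue_cartridge below 0.02 m/s and contact force between the fingers and blue_cartridge below 0.1 N), for 0.1 s.
3. the green cartridge, still held, has been lowered onto the rollers at the open raised end (x of green_cartridge in the frame of track between -0.175 and -0.05 m and z of green_cartridge in the frame of track between -0.008 and 0.013 m and y of green_cartridge in the frame of track between -0.012 and 0.012 m and linear speed of green_cartridge below 0.08 m/s and contact force between the fingers and green_cartridge above 0.5 N), for 0.05 s.
At the end, for the whole second after the job is handed in: In the track's frame the blue cartridge is at x = 135 +-10 mm and the green at 20 to 45 mm, both within 10 mm sideways, 8 mm and 0.1 rad of lying flat on the rollers, within 0.2 rad of the track's line, released and at rest; selector at position 2 (0.873 +-0.13 rad) (all of step 2 and x of green_cartridge in the frame of track between 0.02 and 0.045 m and y of green_cartridge in the frame of track between -0.01 and 0.01 m and z of green_cartridge in the frame of track between -0.008 and 0.008 m and angle between the x axis of green_cartridge and the x axis of track, either way round below 0.2 rad and angle between the z axis of green_cartridge and the z axis of track, either way round below 0.1 rad and linear speed of green_cartridge below 0.02 m/s and contact force between the fingers and green_cartridge below 0.1 N and value of joint dial between 0.7426 and 1.0026 rad); the robot touches nothing.
It fails at once if the orange cartridge is moved by more than 30 mm (distance of orange_cartridge from where it was at the start of the episode above 0.03 m).
It fails at once if another thing on the bench is moved by more than 30 mm or tipped (distance of any of reagent_bottle, white_bottle, well_block, tip_box, beaker from where it was at the start of the episode above 0.03 m or angle between any of reagent_bottle, white_bottle, well_block, tip_box, beaker's own z axis and vertical above 0.4 rad).
It fails at once if a cartridge to be loaded is tipped over (more than 0.8 rad) (angle between any of blue_cartridge, green_cartridge's own z axis and vertical above 0.8 rad).
It also fails if it takes over 67 s, if anything falls off the work surface, if the arm or the gripper's body presses on something with over 40 N, if the wrist force passes 120 N, or if a joint passes its speed limit or range.

### The arm

A 6-joint arm with a two-finger parallel gripper is mounted at the origin on the work surface. World frame = base frame: x ahead of the robot, y to its left, z up, the work surface at z = 0. Lengths are in m, angles in rad, forces in N, time in s.
With the tool pointing down it reaches from about 0.35 to 0.975 m from the base axis. Payload 4.9 kg.
Tool frame: the origin (TCP) lies on the mounting face of the last link; the fingertips stand 173 mm ahead of it and the grasp point (between the pads) lies ctrl.pinch_z ahead of it (ctrl.pinch_z is the distance from the TCP to the grasp point, in m); z points along the fingers, y is the line along which they close (so a half turn about z gives the same grasp; the last joint's range is limited). The gripper opens to 85 mm and grips with 20 to 120 N. Pads are 22 mm wide; open, the fingers measure 114 mm over their backs; the gripper's body (76 mm by 85 mm) begins 54 mm behind the grasp point. The pads swing forward as they close: fully open they stand 13 mm farther back than shut.
Start: joints at [1.166, 0.053, 1.613, -0, 1.476, -0.119], TCP at [0.176, 0.6, 0.405] pointing down, gripper open.
Joint ranges: [-3.01, 3.01], [-1.01, 2.22], [0.06, 2.58], [-1.02, 4.17], [0.09, 2.62], [-3.14, 3.14]. Speed limits (rad/s): [2.57, 2.57, 3.14, 3.14, 3.14, 3.14].

### API

Orientations are given as a rotation vector (axis times angle).
In Python, from station import telemetry, eyes, ctrl gives the robot as it stands.
- The arm moves only by the tool apply_moves, never from a script. Its argument "plan" is a list of rows, each a list of 5 numbers: the finger opening in m, from 0 to 0.0854, then the shift along the tool's x, y, z in m, then the turn about the tool's z in rad. In form: [[jaw, x, y, z, roll], ...]. A call has 1 to 12 rows; each row is the pose to reach, as a shift and turn from the pose commanded when the call began, along the tool's axes at that moment; what a row does not reach only later rows make up. A row lasts 1/12 s, in which the tool goes at most 41.7 mm and 7.16 degrees, less where a joint would pass 70% of its speed; a pose out of reach is approached as far as the arm can. A call with a gripper value outside its range is refused whole. The fingers move at their own pace and stop on an object; "newtons" is the grip in N (left out, the last holds). Time passes only in rows, so rows that repeat a pose let the fingers close. It gives the time, the measured TCP pose, the force, the opening and the grip force at its end, in the units of the state.
- telemetry.get_obs(): the state, without advancing time (a new reading comes with each control period).
- eyes.get_image(name): name is "scene" or "top" or "wrist"; returns a dict with "img" (384x512x3 uint8, blue, green, red), "range_z" (384x512 float32, m along the optical axis (not along the pixel's ray), 0 where there is no reading), "K" (3x3 intrinsics, pixels), "pose" (4x4, takes a point from camera to world coordinates); the wrist camera has in their place "hand_eye" (4x4, takes a point from camera to tool coordinates, whose origin is the TCP and whose axes are the flange's). Camera axes: x right, y down, z forward; pixel columns grow to the right and rows downward; lengths in m; the calibration is good to about 2 mm. A picture is of the moment at which its call begins: read the wrist's pose just before it.
- ctrl.finish_job(): hands the job in; it is judged then, once.
Trained networks look in a picture, given as the dict that the camera call returned (one of the last four; its "shot" number tells which), for a name from the list of things; names that differ only in an ending like _2 or _b are one class to them, and where a whole thing is asked for, a point or a joint stands for the part that bears it (a point fixed in the world has none). Each returns a list of dicts, best first, with "confidence" (0 to 1); they miss things now and then, are a little off and sometimes report something else, mostly with a low value. They report only what shows in the picture. A call takes as long as a camera call. They do not tell look-alikes from the thing itself.
- eyes.search_frame(thing, picture): "box" ([left, top, right, bottom] in pixels, round what is visible of it).
- eyes.outline_of(thing, picture): "region" (384x512 bool, what is visible of it) and "box" ([left, top, right, bottom] in pixels, round what is visible of it).
- eyes.tip_of(thing, picture): "point" ([column, row] in pixels: a listed point, or the origin of a listed thing).
The state is a dict: "t": time; "q": joint angles; "dq": joint speeds; "effort": joint torques, N m; "tool_pos": TCP position; "tool_rot": TCP orientation; "contact_force": force on the tool from outside, world axes, zero at the start; "wrist_torque": the same for the moment, N m; "opening": finger opening in m; "grip_force": force on a finger pad.
Only numpy, scipy, OpenCV 4.12 (cv2) and the standard library are available. Lean on these libraries where they do the work, as an engineer would, in place of code of your own. Each camera call takes 0.05 s, during which the arm holds its last target. There are 200 camera calls.

## Working session

There is one attempt and no reset: what is moved stays moved. The work goes in short steps, Python scripts to look and compute and a tool call to move; the robot and the scene stay as the last step left them, time stands still between calls to the robot, and variables do not carry over. Pictures are saved under pics/ and viewed, at most 10 in all, crops included, and the job is handed in when it is done.

Besides the shell and the picture viewer there is one more tool, called as name([rows], argument=value, ...), one row to a line, values as JSON. apply_moves: Moves the arm, as the interface text tells. Its arguments: {"type":"object","properties":{"plan":{"type":"array","items":{"type":"array","items":{"type":"number"}}},"newtons":{"type":"number"}},"required":["plan"]}

```bash
mkdir -p pics; ls
cat > h.py <<'E'
import numpy as np, cv2
from scipy.spatial.transform import Rotation as R
from station import telemetry, eyes, ctrl
def campose(p,o=None):
    if 'pose' in p: return np.array(p['pose'])
    T=np.eye(4);T[:3,:3]=R.from_rotvec(o['tool_rot']).as_matrix();T[:3,3]=o['tool_pos'];return T@np.array(p['hand_eye'])
def cloud(p,o=None):
    z=p['range_z'];K=np.array(p['K']);v,u=np.indices(z.shape)
    P=np.stack([(u-K[0,2])/K[0,0]*z,(v-K[1,2])/K[1,1]*z,z],-1)
    T=campose(p,o);W=P@T[:3,:3].T+T[:3,3];W[z==0]=np.nan;return W
E
python3 - <<'E'
from h import *
o=telemetry.get_obs();print(o,ctrl.pinch_z)
for n in ("scene","top"):
    p=eyes.get_image(n);cv2.imwrite(f'pics/{n}1.png',p['img']);W=cloud(p)
    for t in ["blue_cartridge","green_cartridge","orange_cartridge","track","pod","dial_grip"]:
        for d in eyes.outline_of(t,p)[:4]:
            r=d['region']; w=W[r]; print(n,t,round(d['confidence'],2),np.round(d['box']),np.round(np.nanmedian(w,0),3),p['img'][r].mean(0).round())
E
```

```text
pics
{'t': 0.0, 'q': array([ 1.16599486e+00,  5.33761916e-02,  1.61425719e+00,  1.09713175e-05,
        1.47599229e+00, -1.19009211e-01]), 'dq': array([ 0.0004651 ,  0.00065409, -0.00041288, -0.00157662,  0.00083159,
       -0.00057388]), 'effort': array([-1.07468024e-04, -3.93690848e+01, -3.70170164e+01, -3.38670634e-05,
        7.21293458e-03, -2.80431166e-06]), 'tool_pos': array([0.17610138, 0.59941185, 0.40347265]), 'tool_rot': array([-4.47320156e-01, -3.10903943e+00,  3.07958703e-03]), 'contact_force': array([ 0.74258653, -0.12956124,  0.14401029]), 'wrist_torque': array([ 0.0375073 , -0.01059528,  0.03500615]), 'grip_force': 0.0, 'opening': 0.08515217872346521} 0.1547
scene blue_cartridge 0.87 [217. 183. 250. 216.] [ 0.633 -0.065  0.042] [118.  92.  81.]
scene blue_cartridge 0.81 [324. 182. 356. 208.] [0.331 0.177 0.041] [92. 36. 69.]
scene green_cartridge 0.76 [266. 174. 294. 199.] [ 0.451 -0.022  0.042] [ 92. 115.  89.]
scene orange_cartridge 0.82 [238. 150. 265. 175.] [ 0.407 -0.215  0.041] [ 90. 112. 152.]
scene orange_cartridge 0.72 [201. 138. 234. 163.] [ 0.435 -0.412  0.043] [ 54.  71. 120.]
scene track 0.62 [212. 187. 328. 272.] [0.677 0.154 0.072] [95. 85. 84.]
scene pod 0.62 [177. 160. 214. 190.] [ 0.624 -0.298  0.049] [61. 62. 56.]
scene dial_grip 0.6 [187. 160. 205. 171.] [ 0.615 -0.316  0.072] [21. 20. 19.]
top blue_cartridge 0.76 [187. 269. 227. 299.] [0.316 0.156 0.045] [106.  39.  82.]
top blue_cartridge 0.63 [274. 162. 301. 200.] [ 0.609 -0.083  0.045] [136. 107.  87.]
top green_cartridge 0.9 [258. 225. 289. 262.] [ 0.425 -0.038  0.045] [104. 136.  96.]
top orange_cartridge 0.94 [322. 231. 359. 274.] [ 0.395 -0.225  0.044] [ 81. 118. 156.]
top track 0.69 [178. 100. 229. 236.] [0.662 0.163 0.077] [92. 80. 74.]
top pod 0.78 [349. 160. 394. 204.] [ 0.601 -0.32   0.05 ] [71. 72. 65.]
top dial_grip 0.62 [361. 171. 382. 187.] [ 0.602 -0.323  0.062] [24. 23. 22.]
```

Run:
```python
import cv2
a=cv2.imread('pics/top1.png')[90:310,160:420];cv2.imwrite('pics/t1c.png',cv2.resize(a,None,fx=3,fy=2.7,interpolation=2)[:600,:800])
b=cv2.imread('pics/scene1.png');cv2.imwrite('pics/s1.png',b)
```

```text
(no output)
```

View pics/t1c.png

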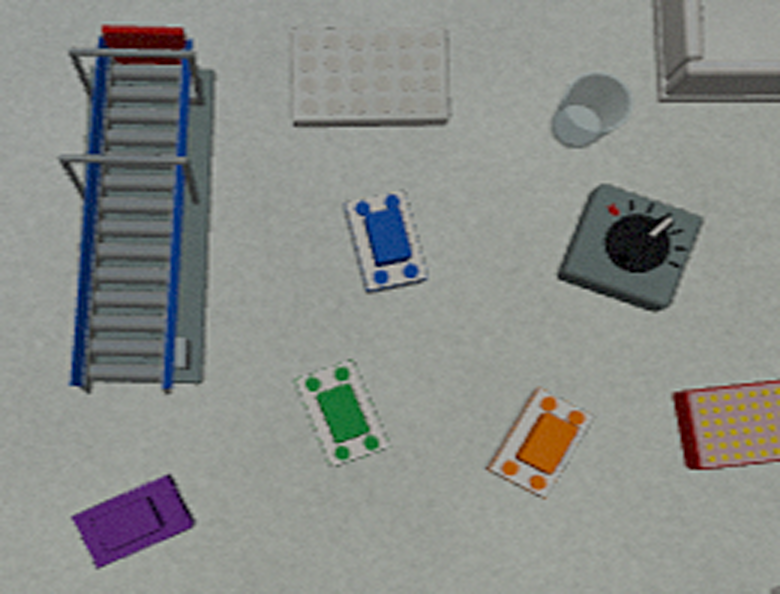

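View pics/s1.png

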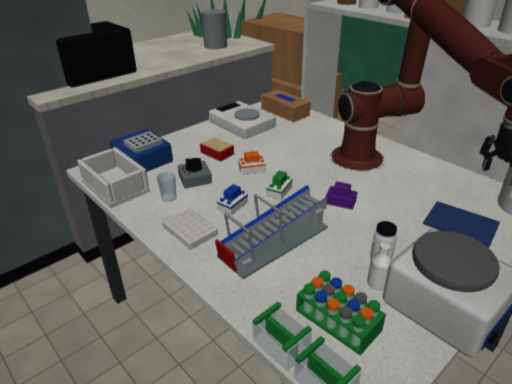

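Top crop: real blue at (387,240), green (342,412), orange (540,440); the purple look-alike is at (130,520) and is left alone. The knob's line at (660,225) sits at position 3, the red mark at (612,210). The track's open end is toward the robot.

```bash
cat >> h.py <<'E'
def cart(W,c,rad=0.09):
    "centre & yaw from points above table near c"
    m=(np.hypot(W[...,0]-c[0],W[...,1]-c[1])<rad)
    b=m&(W[...,2]>0.032)&(W[...,2]<0.055); t=m&(W[...,2]>0.068)&(W[...,2]<0.084)
    out=[]
    for k in (b|t,t):
        q=W[k][:,:2].astype(np.float32)
        if len(q)<8: out.append(None);continue
        (c0,s,a)=cv2.minAreaRect(q*1000)
        if s[0]<s[1]: a+=90
        a=(a+90)%180-90
        out.append((np.round(c0,1),np.round(s,1),round(a,1),len(q),round(float(np.median(W[k][:,2])),4)))
    return out
E
python3 - <<'E'
from h import *
for n in ("top","scene"):
    p=eyes.get_image(n);W=cloud(p);T=campose(p);print(n,T[:3,3].round(3))
    for c in [(.609,-.083),(.425,-.038),(.395,-.225)]: print(cart(W,c))
    for t in ["track_load","track_guard","track","pod","dial_grip","blue_cartridge","green_cartridge"]:
        for d in eyes.tip_of(t,p)[:2]:
            u,v=d['point'];K=np.array(p['K']);r=T[:3,:3]@np.array([(u-K[0,2])/K[0,0],(v-K[1,2])/K[1,1],1])
            h={'track_load':.085,'track_guard':.0676,'track':.07,'dial_grip':.078}.get(t,0)
            print(t,round(d['confidence'],2),np.round((u,v)),(T[:3,3]+r*(h-T[2,3])/r[2]).round(4))
E
```

```text
top [0.413 0.006 1.199]
[(array([613.6, -85.2]), array([100.8,  61.4]), 12.4, 685, 0.0451), (array([613.5, -85.2]), array([56.1, 36.2]), 12.7, 243, 0.0752)]
[(array([426.2, -39.5]), array([100.7,  61.1]), 20.6, 734, 0.0446), (array([426.2, -39.4]), array([55.8, 36.1]), 20.0, 256, 0.0749)]
[(array([ 393.4, -231.4]), array([ 62.2, 101.5]), -29.7, 736, 0.0455), (array([ 393.4, -231.1]), array([36.2, 55.5]), -30.6, 262, 0.0755)]
track_load 0.84 [201. 207.] [0.525  0.1655 0.085 ]
track_guard 0.76 [206. 158.] [0.6708 0.1554 0.0676]
track 0.73 [207. 171.] [0.6326 0.1514 0.07  ]
pod 0.68 [369. 185.] [ 0.5981 -0.3345  0.    ]
dial_grip 0.71 [374. 180.] [ 0.6028 -0.326   0.078 ]
dial_grip 0.46 [ 98. 200.] [0.548  0.4582 0.078 ]
blue_cartridge 0.81 [284. 181.] [ 0.6123 -0.0745  0.    ]
blue_cartridge 0.56 [208. 284.] [0.3056 0.1555 0.    ]
green_cartridge 0.73 [274. 241.] [ 0.4324 -0.041   0.    ]
scene [1.392 0.921 0.9  ]
[(array([618.2, -81.7]), array([103.9,  63.9]), 13.2, 369, 0.0457), (array([615. , -82.2]), array([61.3, 39.3]), 13.0, 118, 0.076)]
[(array([431.2, -34.8]), array([103.7,  63.3]), 19.9, 311, 0.046), (array([430.8, -34.9]), array([60. , 38.7]), 21.2, 102, 0.0754)]
[(array([ 397. , -229.2]), array([ 70.7, 103.2]), -28.8, 288, 0.0464), (array([ 397.5, -228.7]), array([43.7, 55.6]), -27.7, 82, 0.0758)]
track_load 0.83 [304. 208.] [0.5239 0.1747 0.085 ]
track_guard 0.72 [272. 223.] [0.6399 0.1449 0.0676]
track_guard 0.69 [382. 261.] [0.5357 0.4781 0.0676]
track 0.92 [276. 224.] [0.6388 0.1599 0.07  ]
pod 0.91 [194. 180.] [ 0.612  -0.3297  0.    ]
dial_grip 0.48 [194. 163.] [ 0.608  -0.3187  0.078 ]
blue_cartridge 0.8 [338. 203.] [0.3232 0.1604 0.    ]
blue_cartridge 0.72 [234. 203.] [ 0.5965 -0.0987  0.    ]
green_cartridge 0.64 [280. 191.] [ 0.4197 -0.0399  0.    ]
```

```bash
cat >> h.py <<'E'
def track(W,img):
    h=cv2.cvtColor(img,cv2.COLOR_BGR2HSV)
    reg=(W[...,0]>.4)&(W[...,0]<.9)&(W[...,1]>.05)&(W[...,1]<.28)&(W[...,2]>.04)
    bl=reg&(h[...,0]>100)&(h[...,0]<125)&(h[...,1]>140)
    rd=reg&((h[...,0]<8)|(h[...,0]>172))&(h[...,1]>140)
    out={}
    q=W[bl];mid=np.median(q[:,:2],0)
    # centre line: split in left/right via line fit
    c,s,a=cv2.minAreaRect((q[:,:2]*1000).astype(np.float32))
    if s[0]<s[1]: a+=90
    a=(a+90)%180-90
    out['blue']=(np.round(c,1),np.round(s,1),round(a,2),len(q))
    d=np.array([np.cos(np.radians(a)),np.sin(np.radians(a))]);n=np.array([-d[1],d[0]])
    l=(q[:,:2]-np.array(c)/1000)@n
    for sg in(1,-1):
        k=q[l*sg>0.02]; f=np.polyfit(k[:,0],k[:,1],1);fz=np.polyfit((k[:,:2]-np.array(c)/1000)@d,k[:,2],1); out[sg]=(f.round(4),fz.round(4),len(k))
    r=W[rd]; s=(r[:,:2]-np.array(c)/1000)@d; out['red']=(np.percentile(s,[2,50,98]).round(4),r[:,2].max().round(3),len(r))
    # roller tops along the centre line: height vs s
    cen=reg&(abs((W[...,:2]-np.array(c)/1000)@n)<0.02)&(W[...,2]<.12)
    k=W[cen]; s=(k[:,:2]-np.array(c)/1000)@d; out['roll']=[(round(x,2),round(float(np.percentile(k[abs(s-x)<.015][:,2],90)),4)) for x in np.arange(-.15,.16,.05) if (abs(s-x)<.015).sum()>5]
    return out
E
python3 - <<'E'
from h import *
for n in ("top","scene"):
    p=eyes.get_image(n);W=cloud(p);print(n,track(W,p['img']))
    m=np.hypot(W[...,0]-.605,W[...,1]+.323)<.085
    for lo,hi in((.042,.056),(.086,.1)):
        q=W[m&(W[...,2]>lo)&(W[...,2]<hi)][:,:2];print(cv2.minAreaRect((q*1000).astype(np.float32)),len(q))
    h=cv2.cvtColor(p['img'],cv2.COLOR_BGR2HSV)
    rd=m&((h[...,0]<8)|(h[...,0]>172))&(h[...,1]>120);wh=m&(W[...,2]>.075)&(h[...,2]>130)
    print(W[rd].mean(0),rd.sum(),W[wh].mean(0),wh.sum())
E
```

```text
top {'blue': (array([643.7, 161.2]), array([ 99.7, 380.7]), -1.74, 756), 1: (array([-0.0299,  0.2185]), array([-0.1245,  0.0886]), 424), -1: (array([-0.0302,  0.1356]), array([-0.1234,  0.0874]), 332), 'red': (array([0.1823, 0.1862, 0.1945]), np.float64(0.096), 203), 'roll': [(np.float64(-0.15), 0.0891), (np.float64(-0.1), 0.0817), (np.float64(-0.05), 0.0763), (np.float64(0.0), 0.0699), (np.float64(0.05), 0.0652), (np.float64(0.1), 0.0581), (np.float64(0.15), 0.0523)]}
((605.7196655273438, -327.9151306152344), (110.60729217529297, 110.77262115478516), 68.57445526123047) 974
((605.3192138671875, -327.45074462890625), (14.277438163757324, 58.21257400512695), 43.53639221191406) 109
[ 0.62330945 -0.31060664  0.06159497] 18 [ 0.61668659 -0.3385711   0.09647025] 12
scene {'blue': (array([641.6, 156.3]), array([100.2, 373.3]), -1.85, 406), 1: (array([-0.0389,  0.2271]), array([-0.132 ,  0.0937]), 48), -1: (array([-0.0305,  0.137 ]), array([-0.1206,  0.0893]), 355), 'red': (array([0.191 , 0.1966, 0.2011]), np.float64(0.095), 243), 'roll': [(np.float64(-0.15), 0.0893), (np.float64(-0.1), 0.0833), (np.float64(-0.05), 0.0784), (np.float64(0.0), 0.072), (np.float64(0.05), 0.0673), (np.float64(0.1), 0.06), (np.float64(0.15), 0.0539)]}
((609.8010864257812, -324.05352783203125), (117.1525650024414, 109.27705383300781), 67.66126251220703) 303
((611.04052734375, -323.8831787109375), (19.446773529052734, 57.26237106323242), 39.607643127441406) 55
[ 0.64458861 -0.30778298  0.05281416] 2 [ 0.62928909 -0.3459453   0.09640806] 1
```

```bash
cat >> h.py <<'E'
def goto(x,y,z,yaw,o=None):
    "x,y,z of grasp point in world, yaw of tool y in deg -> shift in tool axes, roll"
    o=o or telemetry.get_obs(); M=R.from_rotvec(o['tool_rot']).as_matrix()
    P=np.array([x,y,z+ctrl.pinch_z]);d=M.T@(P-o['tool_pos'])
    cur=np.degrees(np.arctan2(M[1,1],M[0,1])); dy=(yaw-cur+90)%180-90
    print('shift',d.round(4),'roll',round(-np.radians(dy),4),'| tcp',np.round(o['tool_pos'],4),'yaw',round(cur,1),'q',np.round(o['q'],2),'tilt',M[:,2].round(4),'open',round(o['opening'],4),'grip',round(o['grip_force'],1),'t',round(o['t'],2))
E
python3 -c "
from h import *
goto(.6145,-.084,.19,102.6)
p=eyes.get_image('wrist');print(np.array(p['hand_eye']).round(3),p['K'])"
```

```text
shift [-0.6133 -0.5323  0.06  ] roll -0.5057 | tcp [0.1762 0.5996 0.4047] yaw 73.6 q [ 1.17  0.05  1.61  0.    1.48 -0.12] tilt [-0. -0. -1.] open 0.0853 grip 0.0 t 1.6
[[-0.002 -0.956 -0.292  0.076]
 [ 1.    -0.001 -0.001 -0.   ]
 [ 0.    -0.292  0.956  0.031]
 [ 0.     0.     0.     1.   ]] [[332.01814286   0.         255.27133395]
 [  0.         332.01814286 193.27431091]
 [  0.           0.           1.        ]]
```

apply_moves([
  [0.085, -0.613, -0.532, 0.06, -0.506],
  [0.085, -0.613, -0.532, 0.06, -0.506],
  [0.085, -0.613, -0.532, 0.06, -0.506],
  [0.085, -0.613, -0.532, 0.06, -0.506],
  [0.085, -0.613, -0.532, 0.06, -0.506],
  [0.085, -0.613, -0.532, 0.06, -0.506],
  [0.085, -0.613, -0.532, 0.06, -0.506],
  [0.085, -0.613, -0.532, 0.06, -0.506],
  [0.085, -0.613, -0.532, 0.06, -0.506],
  [0.085, -0.613, -0.532, 0.06, -0.506],
  [0.085, -0.613, -0.532, 0.06, -0.506],
  [0.085, -0.613, -0.532, 0.06, -0.506],
], newtons=40)

```text
t: 2.65
tool_pos: [0.443, 0.1828, 0.3686]
tool_rot: [-0.345, 3.121, 0.0]
contact_force: [0.6, 0.9, 0.6]
opening: 0.085
grip_force: 0.0
```

```bash
python3 -c "
from h import *
goto(.6145,-.084,.19,102.6)
o=telemetry.get_obs();p=eyes.get_image('wrist');cv2.imwrite('pics/w1.png',p['img']);W=cloud(p,o)
print(track(W,p['img']) if 0 else '')
for c in [(.613,-.084),(.428,-.038)]: print(cart(W,c))"
```

```text
shift [-0.1091 -0.2978  0.024 ] roll 0.0002 | tcp [0.443  0.1828 0.3686] yaw 102.6 q [ 0.24 -0.28  1.98  0.    1.44 -1.56] tilt [ 1.2e-03  4.0e-04 -1.0e+00] open 0.085 grip 0.0 t 2.65

[(array([627.6, -47.7]), array([50.3,  5.3]), 7.5, 247, 0.0363), None]
[(array([424.2, -35. ]), array([101.4,  60.3]), 20.0, 5594, 0.0421), (array([422.8, -18.3]), array([53.1, 13.4]), 3.8, 748, 0.074)]
```

apply_moves([
  [0.085, -0.109, -0.298, 0.024, 0],
  [0.085, -0.109, -0.298, 0.024, 0],
  [0.085, -0.109, -0.298, 0.024, 0],
  [0.085, -0.109, -0.298, 0.024, 0],
  [0.085, -0.109, -0.298, 0.024, 0],
  [0.085, -0.109, -0.298, 0.024, 0],
  [0.085, -0.109, -0.298, 0.024, 0],
  [0.085, -0.109, -0.298, 0.024, 0],
  [0.085, -0.109, -0.298, 0.024, 0],
  [0.085, -0.109, -0.298, 0.024, 0],
  [0.085, -0.109, -0.298, 0.024, 0],
])

```text
t: 3.62
tool_pos: [0.6136, -0.0817, 0.3441]
tool_rot: [0.345, -3.122, -0.001]
contact_force: [0.3, -0.2, 0.3]
opening: 0.085
grip_force: 0.0
```

```bash
python3 -c "
from h import *
goto(.6145,-.084,.064,102.6)
o=telemetry.get_obs();p=eyes.get_image('wrist');cv2.imwrite('pics/w2.png',p['img']);W=cloud(p,o)
for c in [(.613,-.084),(.428,-.038)]: print(cart(W,c))"
```

```text
shift [-0.0004 -0.0025  0.1254] roll 0.0005 | tcp [ 0.6136 -0.0817  0.3441] yaw 102.6 q [-0.25  0.08  1.68  0.    1.38 -2.04] tilt [-7.e-04  6.e-04 -1.e+00] open 0.085 grip 0.0 t 3.62
[(array([612.7, -82.4]), array([100.9,  61.3]), 12.4, 8023, 0.0474), (array([612.3, -82.6]), array([55.1, 36.1]), 12.2, 3387, 0.0753)]
[(array([462.7, -22.8]), array([21.8, 61.2]), -69.7, 2262, 0.0419), None]
```

View pics/w2.png

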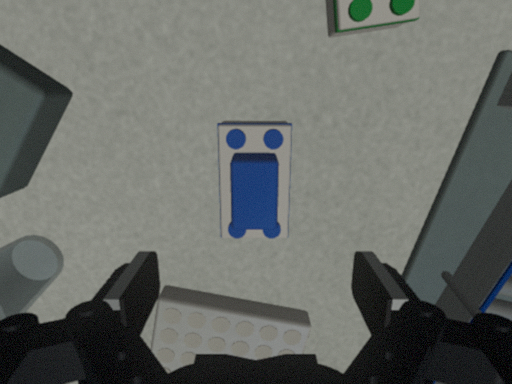

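The picture shows the real blue cartridge at (255,185), square to the fingers, with the well block ahead at (235,320) clear of them. I descend and grip.

apply_moves([
  [0.085, 0.001, -0.001, 0.04, 0],
  [0.085, 0.001, -0.001, 0.08, 0],
  [0.085, 0.001, -0.001, 0.105, 0],
  [0.085, 0.001, -0.001, 0.118, 0],
  [0.085, 0.001, -0.001, 0.124, 0],
  [0.085, 0.001, -0.001, 0.124, 0],
  [0.02, 0.001, -0.001, 0.124, 0],
  [0.02, 0.001, -0.001, 0.124, 0],
  [0.02, 0.001, -0.001, 0.124, 0],
  [0.02, 0.001, -0.001, 0.124, 0],
  [0.02, 0.001, -0.001, 0.124, 0],
  [0.02, 0.001, -0.001, 0.124, 0],
], newtons=40)

```text
t: 4.67
tool_pos: [0.6138, -0.0836, 0.2221]
tool_rot: [-0.345, 3.12, -0.001]
contact_force: [-1.4, 2.7, 6.4]
opening: 0.0355
grip_force: 42.4
```

```bash
python3 -c "
from h import *
goto(.533,.161,.16+.064,88.2)"
```

```text
shift [ 0.0251  0.2561 -0.1569] roll 0.2516 | tcp [ 0.6138 -0.0836  0.2221] yaw 102.6 q [-0.26  0.21  1.76  0.    1.17 -2.05] tilt [ 2.5e-03 -4.0e-04 -1.0e+00] open 0.0355 grip 42.4 t 4.67
```

apply_moves([
  [0.02, 0, 0, -0.03, 0],
  [0.02, 0, 0, -0.07, 0],
  [0.02, 0, 0.01, -0.11, 0.05],
  [0.02, 0.01, 0.04, -0.14, 0.1],
  [0.02, 0.025, 0.08, -0.15, 0.2],
  [0.02, 0.025, 0.12, -0.15, 0.252],
  [0.02, 0.025, 0.16, -0.15, 0.252],
  [0.02, 0.025, 0.2, -0.15, 0.252],
  [0.02, 0.025, 0.235, -0.15, 0.252],
  [0.02, 0.025, 0.256, -0.15, 0.252],
  [0.02, 0.025, 0.256, -0.15, 0.252],
  [0.02, 0.025, 0.256, -0.15, 0.252],
])

```text
t: 5.67
tool_pos: [0.5322, 0.1617, 0.3694]
tool_rot: [-0.046, -3.14, 0.001]
contact_force: [-0.6, -0.6, -3.4]
opening: 0.0353
grip_force: 41.6
```

```bash
python3 -c "
from h import *
goto(.533,.161,.16,88.2)
o=telemetry.get_obs();p=eyes.get_image('wrist');cv2.imwrite('pics/w3.png',p['img']);W=cloud(p,o)
q=eyes.get_image('top');T=cloud(q)
print(track(W,p['img']))
# in-hand cart in top view
for t in (T,):
  m=(np.hypot(t[...,0]-.533,t[...,1]-.161)<.1)&(t[...,2]>.17)&(t[...,2]<.22);k=t[m];print(len(k),cv2.minAreaRect((k[:,:2]*1000).astype(np.float32)) if len(k)>5 else '')
"
```

```text
shift [-0.0009 -0.0007  0.0547] roll 0.002 | tcp [0.5322 0.1617 0.3694] yaw 88.3 q [ 0.16 -0.09  1.81 -0.    1.42 -1.38] tilt [-1.3e-03 -9.0e-04 -1.0e+00] open 0.0353 grip 41.6 t 5.67
{'blue': (array([574.8, 161.5]), array([115.3, 245.6]), -2.28, 17861), 1: (array([-0.0296,  0.2203]), array([-0.1083,  0.1253]), 1484), -1: (array([-0.046 ,  0.1495]), array([-0.1446,  0.1206]), 1511), 'red': (array([-0.0612, -0.056 , -0.0359]), np.float64(0.283), 40), 'roll': [(np.float64(-0.1), 0.0908), (np.float64(0.15), 0.0566)]}
129 ((522.7499389648438, 160.97222900390625), (36.962135314941406, 95.51431274414062), 66.70311737060547)
```

View pics/w3.png

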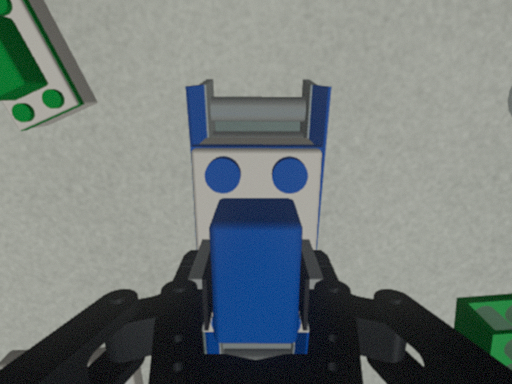

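The cartridge is held at (256,270), lined up between the blue lips at (200,110) and (318,110). I check the sideways offset numerically.

```bash
cat >> h.py <<'E'
def lips(W,img,xr=(.45,.56)):
    h=cv2.cvtColor(img,cv2.COLOR_BGR2HSV)
    b=(h[...,0]>100)&(h[...,0]<125)&(h[...,1]>120)&(W[...,2]>.085)&(W[...,2]<.125)&(W[...,0]>xr[0])&(W[...,0]<xr[1])
    for x in np.arange(*xr,.01):
        k=W[b&(abs(W[...,0]-x)<.005)]
        L=k[k[:,1]>.165];Q=k[k[:,1]<.155]
        if len(L)>9 and len(Q)>9: print('lips',round(x,3),L[:,1].max().round(4),Q[:,1].min().round(4),'mid',((L[:,1].max()+Q[:,1].min())/2).round(4),L[:,2].max().round(3))
E
python3 -c "
from h import *
o=telemetry.get_obs();p=eyes.get_image('wrist');W=cloud(p,o)
lips(W,p['img'])
goto(.533,.161,.16,88.2,o)
m=(W[...,2]>.185)&(W[...,2]<.205)&(abs(W[...,1]-.16)<.06)&(W[...,0]<.56)
h=cv2.cvtColor(p['img'],cv2.COLOR_BGR2HSV);m&=(h[...,1]<60)&(h[...,2]>110)
for x in np.arange(.485,.52,.01):
  k=W[m&(abs(W[...,0]-x)<.005)];print(x,len(k),k[:,1].min(),k[:,1].max(),np.median(k[:,2])) if len(k) else 0
"
```

```text
lips 0.45 0.2115 0.1191 mid 0.1653 0.116
lips 0.46 0.2115 0.119 mid 0.1653 0.116
lips 0.47 0.2114 0.1188 mid 0.1651 0.116
lips 0.48 0.2107 0.118 mid 0.1644 0.115
lips 0.49 0.2107 0.1181 mid 0.1644 0.113
shift [-0.0002  0.0008  0.055 ] roll -0.0008 | tcp [0.5328 0.1603 0.3697] yaw 88.2 q [ 0.16 -0.09  1.81 -0.    1.42 -1.38] tilt [-9.e-04 -7.e-04 -1.e+00] open 0.0354 grip 41.6 t 5.77
0.485 1790 0.13139609881349373 0.19176667284886856 0.1892377778593621
0.495 1309 0.13117961696990704 0.19217968290637646 0.18933581610148467
0.505 1544 0.13084131085410558 0.19166554831486 0.1893134979304185
0.515 696 0.13063192442252064 0.19105045923802852 0.18921794269676895
```

apply_moves([
  [0.02, 0, 0.0025, 0.015, 0],
  [0.02, 0, 0.0025, 0.03, 0],
  [0.02, 0, 0.0025, 0.04, 0],
  [0.02, 0, 0.0025, 0.047, 0],
  [0.02, 0, 0.0025, 0.051, 0],
  [0.02, 0, 0.0025, 0.053, 0],
  [0.02, 0, 0.0025, 0.054, 0],
  [0.02, 0, 0.0025, 0.055, 0],
  [0.02, 0, 0.0025, 0.055, 0],
  [0.02, 0, 0.0025, 0.055, 0],
])

```text
t: 6.65
tool_pos: [0.5331, 0.1634, 0.316]
tool_rot: [0.05, 3.14, 0.0]
contact_force: [0.7, -0.2, -2.2]
opening: 0.035
grip_force: 41.5
```

```bash
python3 -c "
from h import *
o=telemetry.get_obs();p=eyes.get_image('wrist');W=cloud(p,o);cv2.imwrite('pics/w4.png',p['img'])
lips(W,p['img'])
goto(.533,.161,.16,88.2,o);print(o['contact_force'])
m=(W[...,2]>.11)&(W[...,2]<.15)&(abs(W[...,1]-.16)<.06)&(W[...,0]<.56)
h=cv2.cvtColor(p['img'],cv2.COLOR_BGR2HSV);m&=(h[...,1]<60)&(h[...,2]>110)
for x in np.arange(.485,.52,.01):
  k=W[m&(abs(W[...,0]-x)<.005)];print(x,len(k),k[:,1].min(),k[:,1].max(),np.median(k[:,2])) if len(k) else 0
"
```

```text
lips 0.45 0.2111 0.1189 mid 0.165 0.117
lips 0.46 0.2118 0.1185 mid 0.1651 0.117
lips 0.47 0.2117 0.118 mid 0.1648 0.116
lips 0.48 0.211 0.1181 mid 0.1646 0.125
lips 0.49 0.2107 0.1178 mid 0.1642 0.114
lips 0.5 0.2105 0.1175 mid 0.164 0.112
lips 0.51 0.2098 0.1171 mid 0.1634 0.111
lips 0.52 0.2096 0.1169 mid 0.1633 0.109
lips 0.53 0.2092 0.1166 mid 0.1629 0.108
lips 0.54 0.2088 0.1162 mid 0.1625 0.107
lips 0.55 0.2088 0.1158 mid 0.1623 0.105
shift [-0.     -0.0024  0.0013] roll -0.0003 | tcp [0.5331 0.1634 0.316 ] yaw 88.2 q [ 0.16 -0.04  1.85 -0.    1.32 -1.38] tilt [ 1.1e-03  1.0e-04 -1.0e+00] open 0.035 grip 41.5 t 6.65
[ 0.74002693 -0.21287087 -2.23432488]
0.485 1862 0.11768422350698994 0.21142361583805833 0.1354077260479135
0.495 1300 0.13427537984933005 0.21085328956772167 0.1355627746307535
0.505 1650 0.1339347579746616 0.19506801791298964 0.13557503470192567
0.515 719 0.13367718213488397 0.19460272759658268 0.13548575618556102
```

apply_moves([
  [0.02, 0, 0, 0.001, 0],
  [0.02, 0, 0, 0.002, 0],
  [0.02, 0, 0, 0.003, 0],
  [0.02, 0, 0, 0.004, 0],
  [0.02, 0, 0, 0.0045, 0],
  [0.02, 0, 0, 0.0045, 0],
])

```text
t: 7.2
tool_pos: [0.5328, 0.1634, 0.3105]
tool_rot: [-0.05, -3.141, 0.0]
contact_force: [-0.3, 0.1, -3.7]
opening: 0.0354
grip_force: 41.5
```

apply_moves([
  [0.02, 0, 0, 0.001, 0],
  [0.02, 0, 0, 0.002, 0],
  [0.02, 0, 0, 0.003, 0],
  [0.02, 0, 0, 0.003, 0],
])

```text
t: 7.53
tool_pos: [0.5336, 0.1634, 0.3097]
tool_rot: [0.05, 3.138, -0.0]
contact_force: [-0.6, -0.3, 3.2]
opening: 0.0354
grip_force: 42.3
```

apply_moves([
  [0.02, 0, 0, 0.001, 0],
  [0.02, 0, 0, 0.001, 0],
  [0.02, 0, 0, 0.001, 0],
  [0.085, 0, 0, 0.001, 0],
  [0.085, 0, 0, 0.001, 0],
  [0.085, 0, 0, 0.001, 0],
  [0.085, 0, 0, -0.005, 0],
  [0.085, 0, 0, -0.03, 0],
  [0.085, 0, 0, -0.06, 0],
  [0.085, 0, 0, -0.09, 0],
])

```text
t: 8.37
tool_pos: [0.5325, 0.1633, 0.398]
tool_rot: [-0.05, -3.139, 0.001]
contact_force: [0.0, 0.5, 0.7]
opening: 0.0851
grip_force: 0.0
```

```bash
python3 -c "
from h import *
goto(.424,-.036,.19,110.2)
p=eyes.get_image('top');W=cloud(p);cv2.imwrite('pics/t2.png',p['img'])
for d in eyes.outline_of('blue_cartridge',p)[:3]: print(d['confidence'],d['box'],np.nanmedian(W[d['region']],0).round(3))
"
```

```text
shift [ 0.1019 -0.2026  0.0536] roll -0.3844 | tcp [0.5325 0.1633 0.398 ] yaw 88.2 q [ 0.16 -0.1   1.78  0.    1.47 -1.38] tilt [-2.3e-03 -3.0e-04 -1.0e+00] open 0.0851 grip 0.0 t 8.37
0.65 [211.8, 268.0, 226.7, 289.5] [0.327 0.127 0.042]
0.64 [89.6, 217.7, 123.9, 239.6] [0.464 0.42  0.121]
0.59 [207.7, 166.7, 217.7, 207.9] [0.602 0.135 0.116]
```

apply_moves([
  [0.085, 0.102, -0.203, 0.054, -0.384],
  [0.085, 0.102, -0.203, 0.054, -0.384],
  [0.085, 0.102, -0.203, 0.054, -0.384],
  [0.085, 0.102, -0.203, 0.054, -0.384],
  [0.085, 0.102, -0.203, 0.054, -0.384],
  [0.085, 0.102, -0.203, 0.054, -0.384],
  [0.085, 0.102, -0.203, 0.054, -0.384],
  [0.085, 0.102, -0.203, 0.054, -0.384],
  [0.085, 0.102, -0.203, 0.054, -0.384],
  [0.085, 0.102, -0.203, 0.054, -0.384],
])

```text
t: 9.3
tool_pos: [0.425, -0.0357, 0.3443]
tool_rot: [-0.552, 3.092, -0.0]
contact_force: [-0.5, 0.8, -0.4]
opening: 0.0849
grip_force: 0.0
```

```bash
python3 -c "
from h import *
o=telemetry.get_obs();w=eyes.get_image('wrist');V=cloud(w,o);r=cart(V,(.424,-.036));print(r)
c=r[1][0]/1000;goto(c[0],c[1],.065,90+r[1][2],o)
p=eyes.get_image('top');W=cloud(p);cv2.imwrite('pics/t3.png',cv2.resize(np.hstack([p['img'][80:320,150:320],w['img'][:240,100:400]]),None,fx=1.6,fy=1.6))
for c in [(.775,.154),(.74,.155),(.6,.158)]:
  m=(abs(W[...,0]-c[0])<.07)&(abs(W[...,1]-c[1])<.03)&(W[...,2]>.1)&(W[...,2]<.16);k=W[m];print(c,len(k),k.mean(0),k.min(0),k.max(0)) if len(k) else 0
"
```

```text
[(array([425. , -36.5]), array([100.8,  61.1]), 20.5, 7957, 0.0474), (array([424.5, -36.8]), array([55.2, 36.1]), 20.3, 3347, 0.0754)]
shift [ 0.001  -0.0009  0.1246] roll -0.0009 | tcp [ 0.425  -0.0357  0.3443] yaw 110.2 q [-0.26 -0.41  2.12  0.    1.43 -2.18] tilt [ 9.e-04  1.e-04 -1.e+00] open 0.0849 grip 0.0 t 9.3
(0.775, 0.154) 242 [0.73752996 0.151739   0.12904158] [0.70506182 0.12414357 0.10007417] [0.79144821 0.18340378 0.15958036]
(0.74, 0.155) 444 [0.71516739 0.15234844 0.12856143] [0.67002223 0.12568785 0.10007417] [0.79144821 0.18491526 0.15958036]
(0.6, 0.158) 255 [0.65610014 0.15692628 0.11397085] [0.64008307 0.12813691 0.10001345] [0.66986695 0.18743502 0.14646478]
```

View pics/t3.png

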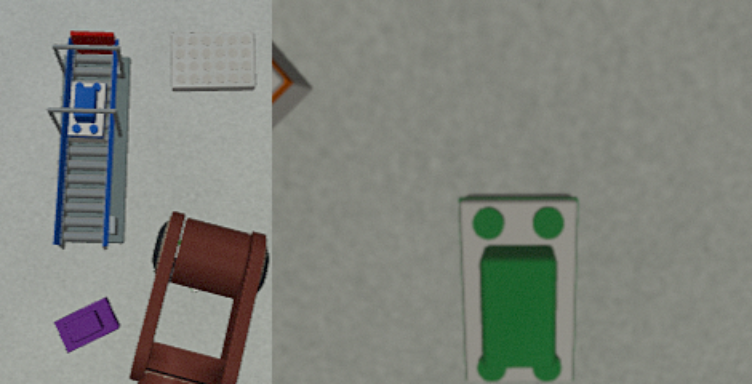

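Left part: blue, at (87,108), is rolling under the first guard. Right part: green at (518,290), square to the gripper. I grip green.

apply_moves([
  [0.085, 0.001, -0.001, 0.04, 0],
  [0.085, 0.001, -0.001, 0.08, 0],
  [0.085, 0.001, -0.001, 0.105, 0],
  [0.085, 0.001, -0.001, 0.118, 0],
  [0.085, 0.001, -0.001, 0.124, 0],
  [0.085, 0.001, -0.001, 0.124, 0],
  [0.02, 0.001, -0.001, 0.124, 0],
  [0.02, 0.001, -0.001, 0.124, 0],
  [0.02, 0.001, -0.001, 0.124, 0],
  [0.02, 0.001, -0.001, 0.124, 0],
  [0.02, 0.001, -0.001, 0.124, 0],
  [0.02, 0.001, -0.001, 0.124, 0],
], newtons=40)

```text
t: 10.4
tool_pos: [0.4245, -0.0377, 0.2212]
tool_rot: [-0.55, 3.091, -0.001]
contact_force: [-0.5, 1.3, 6.5]
opening: 0.0352
grip_force: 41.1
```

```bash
python3 -c "
from h import *
goto(.5335,.1635,.16+.065,88.2)"
```

```text
shift [-0.172   0.1511 -0.1583] roll 0.3835 | tcp [ 0.4245 -0.0377  0.2212] yaw 110.2 q [-0.26 -0.25  2.22  0.    1.17 -2.19] tilt [ 2.2e-03 -3.0e-04 -1.0e+00] open 0.0352 grip 41.1 t 10.4
```

apply_moves([
  [0.02, 0, 0, -0.03, 0],
  [0.02, 0, 0, -0.07, 0],
  [0.02, 0, 0, -0.11, 0.05],
  [0.02, -0.02, 0.02, -0.14, 0.12],
  [0.02, -0.045, 0.04, -0.15, 0.22],
  [0.02, -0.07, 0.06, -0.15, 0.32],
  [0.02, -0.1, 0.088, -0.15, 0.384],
  [0.02, -0.13, 0.115, -0.15, 0.384],
  [0.02, -0.155, 0.137, -0.15, 0.384],
  [0.02, -0.172, 0.151, -0.15, 0.384],
  [0.02, -0.172, 0.151, -0.15, 0.384],
  [0.02, -0.172, 0.151, -0.15, 0.384],
])

```text
t: 11.4
tool_pos: [0.5331, 0.1642, 0.3684]
tool_rot: [-0.047, -3.139, 0.002]
contact_force: [-0.5, 0.1, -2.9]
opening: 0.0352
grip_force: 41.9
```

```bash
cat >> h.py <<'E'
def mids(W,img,z):
    h=cv2.cvtColor(img,cv2.COLOR_BGR2HSV)
    m=(abs(W[...,2]-z)<.006)&(abs(W[...,1]-.16)<.05)&(W[...,0]<.56)&(h[...,1]<60)&(h[...,2]>110)
    for x in np.arange(.485,.52,.01):
        k=W[m&(abs(W[...,0]-x)<.005)]
        if len(k)>20: print('cart',round(x,3),len(k),'mid',((k[:,1].min()+k[:,1].max())/2).round(4),'w',np.ptp(k[:,1]).round(4),'z',np.median(k[:,2]).round(4))
E
python3 -c "
from h import *
o=telemetry.get_obs();p=eyes.get_image('wrist');W=cloud(p,o)
goto(.5335,.1635,.16,88.2,o);lips(W,p['img'],(.45,.5));mids(W,p['img'],.19)
p=eyes.get_image('scene');W=cloud(p);cv2.imwrite('pics/s2.png',cv2.resize(p['img'][130:290,180:380],None,fx=3,fy=3))
p=eyes.get_image('top');W=cloud(p)
m=(abs(W[...,0]-.775)<.07)&(abs(W[...,1]-.154)<.025)&(W[...,2]>.115)&(W[...,2]<.138);k=W[m];print(len(k),k.min(0),k.max(0))
"
```

```text
shift [-0.0006 -0.0007  0.0537] roll 0.0015 | tcp [0.5331 0.1642 0.3684] yaw 88.3 q [ 0.17 -0.08  1.81 -0.    1.42 -1.38] tilt [-0.0026 -0.001  -1.    ] open 0.0352 grip 41.9 t 11.4
lips 0.45 0.2114 0.119 mid 0.1652 0.116
lips 0.46 0.2115 0.1187 mid 0.1651 0.117
lips 0.47 0.2113 0.1188 mid 0.165 0.115
lips 0.48 0.2108 0.1182 mid 0.1645 0.114
lips 0.49 0.2105 0.1179 mid 0.1642 0.113
cart 0.485 1545 mid 0.1657 w 0.0604 z 0.1889
cart 0.495 1276 mid 0.1654 w 0.0606 z 0.189
cart 0.505 1647 mid 0.1652 w 0.0602 z 0.189
cart 0.515 755 mid 0.1649 w 0.0605 z 0.1889
225 [0.75369955 0.13500848 0.11519775] [0.81049899 0.171054   0.13491509]
```

View pics/s2.png

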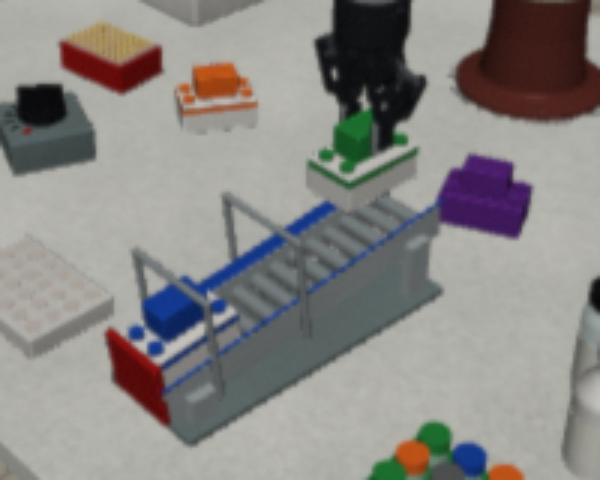

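Blue rests at the red stop at (170,320); green hangs over the open end at (365,160), 1.3 mm too far left. I lower it.

apply_moves([
  [0.02, 0, -0.0013, 0.015, 0],
  [0.02, 0, -0.0013, 0.03, 0],
  [0.02, 0, -0.0013, 0.04, 0],
  [0.02, 0, -0.0013, 0.047, 0],
  [0.02, 0, -0.0013, 0.052, 0],
  [0.02, 0, -0.0013, 0.055, 0],
  [0.02, 0, -0.0013, 0.057, 0],
  [0.02, 0, -0.0013, 0.058, 0],
  [0.02, 0, -0.0013, 0.059, 0],
  [0.02, 0, -0.0013, 0.06, 0],
  [0.02, 0, -0.0013, 0.06, 0],
])

```text
t: 12.47
tool_pos: [0.5333, 0.1623, 0.31]
tool_rot: [0.05, 3.141, 0.0]
contact_force: [-0.1, 0.3, -2.9]
opening: 0.0353
grip_force: 42.0
```

```bash
python3 -c "
from h import *
o=telemetry.get_obs();p=eyes.get_image('wrist');W=cloud(p,o)
lips(W,p['img'],(.48,.5));mids(W,p['img'],.131);print(o['contact_force'])"
```

```text
lips 0.48 0.2109 0.1181 mid 0.1645 0.114
lips 0.49 0.2108 0.1177 mid 0.1643 0.113
lips 0.5 0.21 0.1176 mid 0.1638 0.112
cart 0.485 1490 mid 0.1637 w 0.061 z 0.1304
cart 0.495 1313 mid 0.1634 w 0.0611 z 0.1305
cart 0.505 1710 mid 0.1631 w 0.061 z 0.1305
cart 0.515 782 mid 0.1627 w 0.0612 z 0.1304
[-0.10517706  0.25845731 -2.90740463]
```

Centred; a few mm more to touch.

apply_moves([
  [0.02, 0, 0, 0.001, 0],
  [0.02, 0, 0, 0.002, 0],
  [0.02, 0, 0, 0.003, 0],
  [0.02, 0, 0, 0.003, 0],
  [0.02, 0, 0, 0.003, 0],
])

```text
t: 12.93
tool_pos: [0.5339, 0.1623, 0.3087]
tool_rot: [0.05, 3.138, 0.0]
contact_force: [0.0, -0.6, 5.4]
opening: 0.0351
grip_force: 42.9
```

apply_moves([
  [0.02, 0, 0, 0.0005, 0],
  [0.02, 0, 0, 0.0005, 0],
  [0.085, 0, 0, 0.0005, 0],
  [0.085, 0, 0, 0.0005, 0],
  [0.085, 0, 0, 0.0005, 0],
  [0.085, 0, 0, -0.005, 0],
  [0.085, 0, 0, -0.03, 0],
  [0.085, 0, 0, -0.06, 0],
  [0.085, 0, 0, -0.09, 0],
  [0.085, 0, 0, -0.09, 0],
])

```text
t: 13.77
tool_pos: [0.5345, 0.1625, 0.4047]
tool_rot: [0.05, 3.129, 0.003]
contact_force: [0.3, 0.5, 0.8]
opening: 0.085
grip_force: 0.0
```

```bash
python3 -c "
from h import *
# bar long axis at 43.5-90=-46.5deg -> fingers close along 43.5
goto(.607,-.327,.19,43.5)"
```

```text
shift [-0.0873 -0.4871  0.0599] roll 0.7799 | tcp [0.5345 0.1625 0.4047] yaw 88.2 q [ 0.16 -0.11  1.77  0.    1.47 -1.38] tilt [ 0.0118  0.002  -0.9999] open 0.085 grip 0.0 t 13.77
```

apply_moves([
  [0.085, -0.087, -0.487, 0.06, 0.78],
  [0.085, -0.087, -0.487, 0.06, 0.78],
  [0.085, -0.087, -0.487, 0.06, 0.78],
  [0.085, -0.087, -0.487, 0.06, 0.78],
  [0.085, -0.087, -0.487, 0.06, 0.78],
  [0.085, -0.087, -0.487, 0.06, 0.78],
  [0.085, -0.087, -0.487, 0.06, 0.78],
  [0.085, -0.087, -0.487, 0.06, 0.78],
  [0.085, -0.087, -0.487, 0.06, 0.78],
  [0.085, -0.087, -0.487, 0.06, 0.78],
  [0.085, -0.087, -0.487, 0.06, 0.78],
  [0.085, -0.087, -0.487, 0.06, 0.78],
])

```text
t: 14.77
tool_pos: [0.6045, -0.3296, 0.3364]
tool_rot: [-1.241, -2.886, -0.0]
contact_force: [0.7, 1.6, -0.4]
opening: 0.085
grip_force: 0.0
```

apply_moves([
  [0.085, 0, -0.01, 0, 0],
  [0.085, 0, -0.01, 0, 0],
  [0.085, 0, -0.01, 0, 0],
])

```text
t: 15.02
tool_pos: [0.5972, -0.3343, 0.3364]
tool_rot: [-1.242, -2.885, -0.001]
contact_force: [0.4, -0.1, 0.2]
opening: 0.0852
grip_force: 0.0
```

```bash
cat >> h.py <<'E'
def knob(W,img):
    m=np.hypot(W[...,0]-.607,W[...,1]+.327)<.085
    for lo,hi in((.042,.056),(.086,.1)):
        q=W[m&(W[...,2]>lo)&(W[...,2]<hi)][:,:2];print(cv2.minAreaRect((q*1000).astype(np.float32)),len(q))
    h=cv2.cvtColor(img,cv2.COLOR_BGR2HSV)
    rd=m&((h[...,0]<8)|(h[...,0]>172))&(h[...,1]>120)&(W[...,2]<.056);wh=m&(W[...,2]>.085)&(h[...,2]>130)
    print('red',W[rd].mean(0),rd.sum(),'white',W[wh].mean(0),wh.sum())
E
python3 -c "
from h import *
goto(.607,-.327,.083,43.5)
o=telemetry.get_obs();p=eyes.get_image('wrist');W=cloud(p,o);knob(W,p['img']);a=p['img']
p=eyes.get_image('top')
cv2.imwrite('pics/w5.png',np.hstack([a,cv2.resize(p['img'][90:282,160:288],(256,384))]))"
```

```text
shift [-0.0015  0.0121  0.0987] roll -0.0013 | tcp [ 0.5972 -0.3343  0.3364] yaw 43.4 q [-0.62  0.24  1.53  0.    1.38 -1.38] tilt [-4.e-04  1.e-03 -1.e+00] open 0.0852 grip 0.0 t 15.02
((604.5275268554688, -325.47418212890625), (110.41059112548828, 108.73131561279297), 68.30967712402344) 12007
((605.3418579101562, -325.52362060546875), (14.121213912963867, 58.303714752197266), 43.750057220458984) 1703
red [ 0.64263085 -0.30524289  0.05091548] 134 white [ 0.61666841 -0.33568716  0.10179015] 202
```

View pics/w5.png

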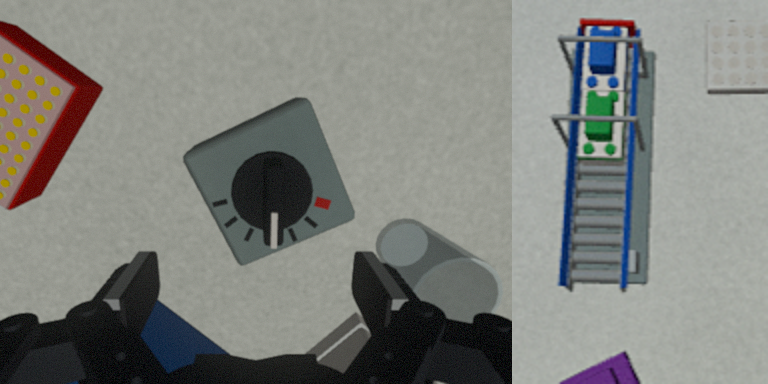

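The wrist view shows the white line at (273,232) on the third mark from the red one (322,203): position 3, so one click counter-clockwise is needed. The right part shows green at (600,115) behind blue at (602,48). The beaker at (430,260) is close, so I narrow the fingers.

apply_moves([
  [0.05, 0.001, 0.0117, 0, 0],
  [0.05, 0.001, 0.0117, 0.03, 0],
  [0.05, 0.001, 0.0117, 0.065, 0],
  [0.05, 0.001, 0.0117, 0.085, 0],
  [0.05, 0.001, 0.0117, 0.095, 0],
  [0.05, 0.001, 0.0117, 0.097, 0],
  [0.05, 0.001, 0.0117, 0.097, 0],
  [0.0, 0.001, 0.0117, 0.097, 0],
  [0.0, 0.001, 0.0117, 0.097, 0],
  [0.0, 0.001, 0.0117, 0.097, 0],
  [0.0, 0.001, 0.0117, 0.097, 0],
  [0.0, 0.001, 0.0117, 0.097, 0],
], newtons=40)

```text
t: 16.12
tool_pos: [0.606, -0.3257, 0.2422]
tool_rot: [1.239, 2.883, 0.0]
contact_force: [1.0, 1.7, 6.5]
opening: 0.0131
grip_force: 41.0
```

apply_moves([
  [0, 0, 0, 0, -0.08],
  [0, 0, 0, 0, -0.16],
  [0, 0, 0, 0, -0.24],
  [0, 0, 0, 0, -0.32],
  [0, 0, 0, 0, -0.4],
  [0, 0, 0, 0, -0.44],
  [0, 0, 0, 0, -0.44],
  [0, 0, 0, 0, -0.44],
  [0, 0, 0, 0, -0.44],
])

```text
t: 16.87
tool_pos: [0.6061, -0.3256, 0.2423]
tool_rot: [0.58, 3.084, -0.001]
contact_force: [0.5, 2.3, 5.0]
opening: 0.0132
grip_force: 41.1
```

apply_moves([
  [0.05, 0, 0, 0, 0],
  [0.05, 0, 0, 0, 0],
  [0.05, 0, 0, 0, 0],
  [0.05, 0, 0, -0.02, 0],
  [0.05, 0, 0, -0.05, 0],
  [0.05, 0, 0, -0.09, 0],
  [0.05, 0, 0, -0.12, 0],
  [0.05, 0, 0, -0.12, 0],
])

```text
t: 17.53
tool_pos: [0.6065, -0.3265, 0.3691]
tool_rot: [0.579, 3.075, -0.009]
contact_force: [0.9, -0.3, 2.3]
opening: 0.0501
grip_force: 0.0
```

```bash
python3 -c "
from h import *
o=telemetry.get_obs();p=eyes.get_image('wrist');W=cloud(p,o);knob(W,p['img']);a=p['img']
p=eyes.get_image('top');W=cloud(p)
for c,n in(((.782,.155),'b'),((.682,.158),'g')):
  m=(abs(W[...,0]-c[0])<.04)&(abs(W[...,1]-c[1])<.025)&(abs(W[...,2]-(.07-.122*(W[...,0]-.642)+.076))<.006);k=W[m];print(n,cv2.minAreaRect((k[:,:2]*1000).astype(np.float32)),len(k))
for c in[(.395,-.23)]:print(cart(W,c))
cv2.imwrite('pics/w6.png',np.hstack([a,cv2.resize(p['img'][90:282,160:288],(256,384))]))"
```

```text
((604.7094116210938, -325.3031921386719), (110.26769256591797, 108.9291763305664), 68.33464813232422) 9924
((605.2628173828125, -325.55059814453125), (13.860377311706543, 58.441795349121094), 68.3348388671875) 1349
red [ 0.642657   -0.30523788  0.05096075] 100 white [ 0.61631091 -0.32917533  0.12392447] 206
b ((783.087890625, 153.0493621826172), (36.248435974121094, 54.85101318359375), 89.43706512451172) 204
g ((684.0704345703125, 154.30795288085938), (35.438697814941406, 55.00699234008789), 88.58482360839844) 216
[(array([ 402.5, -215.8]), array([ 27.8, 100.1]), -31.6, 318, 0.0427), (array([ 400.6, -218.8]), array([ 7.7, 55.5]), -31.3, 59, 0.0749)]
```

View pics/w6.png

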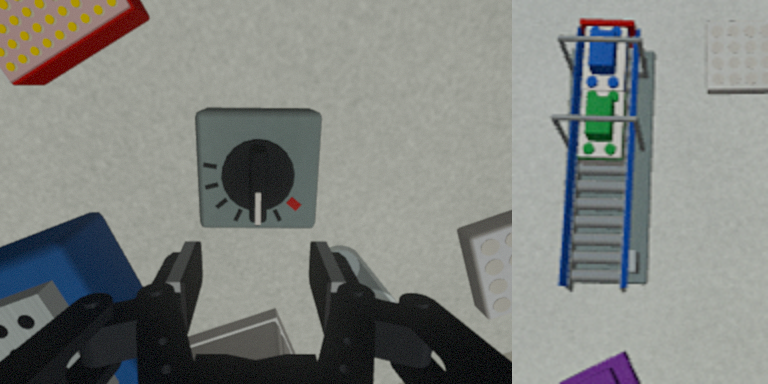

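The line at (257,208) is now on the second mark past the red one (293,204), and the bar lies along the box's x axis, so the selector is at position 2. Blue and green are home, 99 mm apart.

```bash
python3 -c "
from h import *
print(ctrl.finish_job())"
```

```text
the job is handed in; nothing more can be done
None
```

The job is handed in, with no verdict shown: the selector is at position 2, blue rests at the red stop with green directly behind it, and I did not touch the orange cartridge or anything else on the bench.

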